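# Run spacer sleeves out of the gravity magazine

## Task

Using your fingertips only, slide the empty wide orange bin square under the mouth of the sleeve chute until it meets the stop plate. Then press the rubber pad of the chute's rocker down and keep it down so that its gate lifts and all three steel sleeves roll out into the bin, and let the rocker come back up by itself so the gate is shut. Do not lift the bin, do not handle the sleeves, and leave everything else on the bench where it is.

Things in the scene. Friction and masses are not known exactly. Their poses are not given: they have to be found in the camera images.
- magazine: gravity magazine fixed to the bench: sheet-steel chute, 96 mm wide inside, sloping 12 deg down to its mouth. Origin on the bench under the middle of the stop plate's face; x points level up the chute, away from the bin, y to the side of the rocker's pad, z up. Base plate 8 mm thick, x 0 to 145, y -65 to 65 mm, with an arm to y 125 under the rocker; chute x -25 to 135, y -55 to 55 mm, its walls' tops 105 (mouth) to 140 mm above the bench
- stop_face (a point): middle of the stop plate's face at x = 0 of the magazine, 30 mm up. The plate is upright, 112 mm wide and 60 mm high; the bin's far wall comes to rest on it
- chute_lip (a point): middle of the lower edge of the chute's floor, 25 mm in front of the stop plate and 70 mm up; the underside of the chute clears the 55 mm high bin, which passes beneath it
- pad_top (a point): top centre of the rocker's rubber pad, 34 x 36 mm, on the end of the steel rocker bar; at rest level, at x 8, y 137 mm of the magazine, 147 mm above the bench, with free space around and above it. It tilts with the rocker and sinks 33 mm when fully pressed
- gate_edge (a point): middle of the lower edge of the gate, a steel blade 24 mm wide and 4 mm thick hanging into the chute from the rocker's other end; at rest 4 mm above the chute's floor, fully pressed 30 mm or more higher
- rocker (a joint): rocker angle, rad: 0 at rest (gate shut), 0.45 pressed fully down on its hard stop (gate clear of the sleeves, which pass from about 0.35). Its axle runs along the magazine's x at y 62 mm, 135 mm above the bench, between gate and pad. A spring returns it: pressing the pad takes about 2 N at first, 5 N at the stop
- bin: the empty orange open bin to slide: 100 mm along its x, 150 along its y, 55 high, walls and floor 4 mm, about 0.2 kg (2 to 4 N to slide), loose on the bench in front of the mouth, its x roughly along the magazine's x. Origin: middle of its underside; against the stop plate it lies at x -50, y about 0 mm of the magazine. It starts 30 to 70 mm short of that
- sleeve1: the lowest steel spacer sleeve in the chute, leaning on the gate: a tube 26 mm outside diameter, 90 mm long, lying across the chute, about 0.18 kg; origin at its centre, y along its axis
- sleeve2: the second sleeve, like the first and touching it
- sleeve3: the third sleeve, uppermost
- knob_a: one of two alike three-lobed aluminium clamping knobs, 50 mm across, 30 mm high with an 8 mm steel stud to 48 mm, on the bench to the right of the bin. A bystander, to be left alone
- knob_b: the other clamping knob, to the left of the bin. A bystander, to be left alone
- tin: round grey tin, 64 mm across, 85 mm high, behind the rocker's pad. A bystander, to be left alone
- key_bar: square steel bar lying on the bench, 14 x 14 x 150 mm, right of the bin; origin under its middle. A bystander, to be left alone
- wrench: steel wrench lying on the bench, 170 mm long, left of the bin. A bystander, to be left alone
- bearing_block: dark steel bearing block on a foot, 44 x 70 mm, 46 mm high, right of the chute. A bystander, to be left alone
- nut_bin: small square orange bin full of nuts, 70 x 70 x 60 mm, left of the rocker's pad. A bystander, to be left alone
Mind the look-alikes: they are no part of the job. What is shaped like the sleeve3 but purple or turquoise is not meant.

How it is judged:
By the outcome, as a careful person would: the job done as asked, in the order asked, and still so for the second after the job is handed in, with the robot touching nothing.
It also fails if it takes over 45 s, if anything falls off the work surface, if the arm or the gripper's body presses on something with over 40 N, if the wrist force passes 120 N, or if a joint passes its speed limit or range.

## Robot

A 7-joint arm with a two-finger parallel gripper is mounted at the origin on the work surface. World frame = base frame: x ahead of the robot, y to its left, z up, the work surface at z = 0. Lengths are in m, angles in rad, forces in N, time in s.
With the tool pointing down it reaches from about 0.425 to 0.825 m from the base axis. Payload 3.6 kg.
Tool frame: the origin (TCP) lies where the fingers leave the gripper's body, on its centre line; the fingertips stand 73 mm ahead of it and the grasp point (between the pads) lies 54 mm ahead of it; x points along the fingers, y is the direction in which the jaws open and shut, and the axes are right-handed (so a half turn about x gives the same grasp; the last joint's range is limited). The gripper opens to 85 mm and grips with 20 to 120 N. Pads are 22 mm wide; open, the fingers measure 114 mm over their backs; the gripper's body (76 mm by 85 mm) begins 54 mm behind the grasp point. The pads swing forward as they close: fully open they stand 13 mm farther back than shut.
Start: joints at [-1.262, 0.615, -0.013, 1.423, 0.008, 1.103, -0.04], TCP at [0.214, 0.614, 0.304] pointing down, gripper open.
Joint ranges: [-3.12, 3.12], [-0.3, 2.06], [-1.34, 1.32], [0.26, 2.42], [-1.36, 4.5], [0.01, 1.98], [-2.84, 2.84]. Speed limits (rad/s): [2.79, 2.79, 3.14, 3.14, 3.14, 3.14, 3.14].

## Interface

Orientations are given as a unit quaternion [x, y, z, w].
In Python, from station import arm, snapshot, camera_info, ticket gives the robot as it stands. Calls block until the motion is done:
- arm.movep(position, orientation): joint-space move of the TCP to a pose.
- arm.line_to(position, velocity=0.15, ori=None): straight line of the TCP; ori=None keeps the orientation; velocity is the mean speed in m/s.
- arm.move_j(angles): joint-space move.
- arm.move_gripper(opening, effort=None): opening from 0.0 (shut) to 1.0 (fully open); effort is the grip in N (None keeps the last); returns when the fingers have stopped.
- arm.pause(seconds).
- arm.ik(position, orientation): joint angles nearest the present ones, or None.
- snapshot(name): name is "side" or "top" or "wrist"; returns the picture (420x560x3 uint8, blue, green, red); there is no depth.
- camera_info(name): a dict with "fx", "fy", "cx", "cy" (pixels), "R" (3x3) and "t" (3): a world point X has camera coordinates R X + t; the wrist camera has in their place "T_tool_cam" (4x4, takes a point from camera to tool coordinates, whose origin is the TCP and whose axes are the tool frame's). Camera axes: x right, y down, z forward; pixel columns grow to the right and rows downward; lengths in m; the calibration is good to about 2 mm. A picture is of the moment at which its call begins: read the wrist's pose just before it. camera_info takes no time and is no camera call.
A pose or a line that the arm cannot do raises arm.MotionError and nothing moves.
- ticket.finish_job(): hands the job in, once; it reports no verdict.
Readings, each from a call of its own:
- arm.read_time(): time.
- arm.read_joint_positions(): joint angles.
- arm.read_dq(): joint speeds.
- arm.read_effort(): joint torques, N m.
- arm.read_tool_pos(): TCP position.
- arm.read_eef_rot(): TCP orientation.
- arm.read_ft_force(): force on the tool from outside, world axes, zero at the start.
- arm.read_wrist_torque(): the same for the moment, N m.
- arm.read_opening(): opening from 0.0 (shut) to 1.0 (fully open).
Only numpy, scipy, OpenCV 4.12 (cv2) and the standard library are available. Lean on these libraries where they do the work, as an engineer would, in place of code of your own. Each camera call takes 0.05 s, during which the arm holds its last target.

## Working session

There is one attempt and no reset: what is moved stays moved. The work goes in short steps, each a Python script; the robot and the scene stay as the last script left them, time stands still between calls to the robot, and variables do not carry over. Pictures are saved under pics/ and viewed, and the job is handed in when it is done.

```bash
ls; mkdir -p pics; python3 - <<'E'
from station import arm, snapshot, camera_info, ticket
import cv2
for n in ("side","top","wrist"):
    cv2.imwrite(f"pics/a_{n}.png",snapshot(n))
    print(n,camera_info(n))
print(arm.read_time(),arm.read_tool_pos(),arm.read_eef_rot(),arm.read_ft_force())
E
```

```text
pics
side {'fx': 426.9175506925021, 'fy': 426.9175506925021, 'cx': 281.2707622417922, 'cy': 209.21266572131205, 'R': array([[-0.98551026, -0.16891959,  0.01535284],
       [-0.09570495,  0.47905679, -0.87255095],
       [ 0.14003607, -0.86137725, -0.48828182]]), 't': array([0.6100172 , 0.18120508, 0.85224113])}
top {'fx': 411.11641385562467, 'fy': 411.11641385562467, 'cx': 277.78904005424647, 'cy': 208.39431509401373, 'R': array([[ 0.00147824, -0.99998843,  0.0045785 ],
       [-0.98982493, -0.00211463, -0.14227483],
       [ 0.14228287, -0.00432159, -0.9898166 ]]), 't': array([-0.04144798,  0.66747869,  0.85151877])}
wrist {'fx': 346.3170881887203, 'fy': 346.3170881887203, 'cx': 278.8248710414472, 'cy': 210.73161751929385, 'T_tool_cam': array([[ 7.87265426e-04, -3.21675752e-01,  9.46849561e-01,
        -7.05640432e-02],
       [ 9.99999496e-01,  8.43626635e-04, -5.44849803e-04,
        -1.03812701e-03],
       [-6.23522538e-04,  9.46849512e-01,  3.21676254e-01,
        -8.42184860e-02],
       [ 0.00000000e+00,  0.00000000e+00,  0.00000000e+00,
         1.00000000e+00]])}
0.15 [0.21404884 0.61327354 0.30299434] [ 0.11745213  0.69726909 -0.11885028  0.697062  ] [ 0.38206105 -0.48888621  0.11444049]
```

View pics/a_side.png

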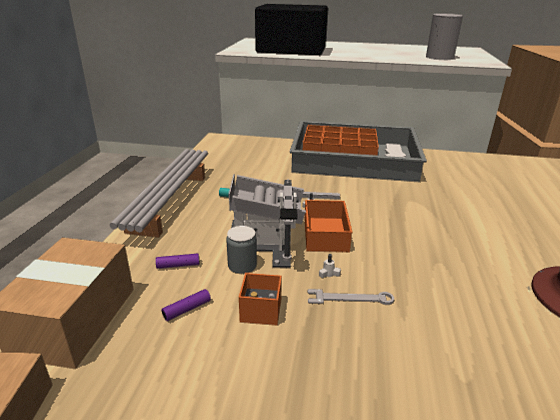

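View pics/a_top.png

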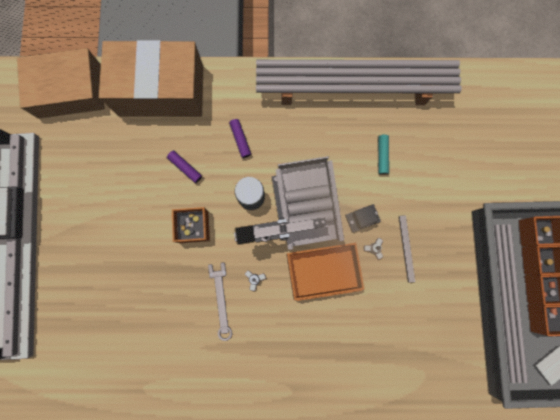

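View pics/a_wrist.png

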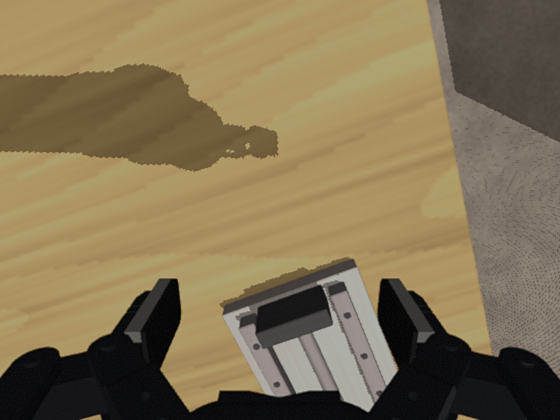

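```bash
cat > h.py <<'E'
import numpy as np, cv2
from station import arm, snapshot, camera_info, ticket
def ray(n,u,v,info=None):
    c=info or camera_info(n); d=np.array([(u-c["cx"])/c["fx"],(v-c["cy"])/c["fy"],1.])
    R=c["R"];return -R.T@c["t"],R.T@d
def onz(n,u,v,z):
    o,d=ray(n,u,v);return o+d*(z-o[2])/d[2]
def proj(n,X):
    c=camera_info(n);p=c["R"]@np.array(X)+c["t"];return np.array([c["fx"]*p[0]/p[2]+c["cx"],c["fy"]*p[1]/p[2]+c["cy"]])
def tri(n1,p1,n2,p2):
    o1,d1=ray(n1,*p1);o2,d2=ray(n2,*p2)
    s=np.linalg.lstsq(np.c_[d1,-d2],o2-o1,rcond=None)[0]
    a=o1+s[0]*d1;b=o2+s[1]*d2
    return (a+b)/2,np.linalg.norm(a-b)
E
python3 - <<'E'
from h import *
im=cv2.imread("pics/a_top.png");cv2.imwrite("pics/b_top.png",cv2.resize(im[145:315,220:420],None,fx=4,fy=3.5,interpolation=cv2.INTER_CUBIC) if 0 else cv2.resize(im[150:300,220:420],None,fx=4,fy=4,interpolation=cv2.INTER_CUBIC))
im2=cv2.imread("pics/a_side.png");cv2.imwrite("pics/b_side.png",cv2.resize(im2[165:285,210:370],None,fx=5,fy=5,interpolation=cv2.INTER_CUBIC))
hsv=cv2.cvtColor(im,cv2.COLOR_BGR2HSV)
m=cv2.inRange(hsv,(3,170,60),(13,255,255));m[:,:270]=0;m[:,400:]=0;m[:200]=0
m=cv2.morphologyEx(m,cv2.MORPH_OPEN,np.ones((3,3)))
c=max(cv2.findContours(m,0,2)[0],key=cv2.contourArea);print(cv2.contourArea(c),cv2.approxPolyDP(c,4,True).reshape(-1,2).tolist(),cv2.minAreaRect(c))
E
```

```text
Traceback (most recent call last):
ValueError: max() iterable argument is empty
```

View pics/b_top.png

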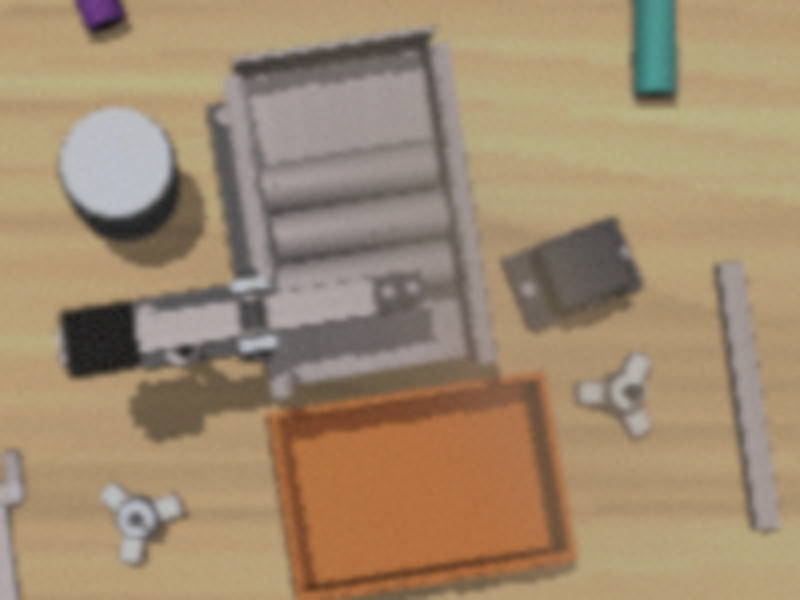

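View pics/b_side.png

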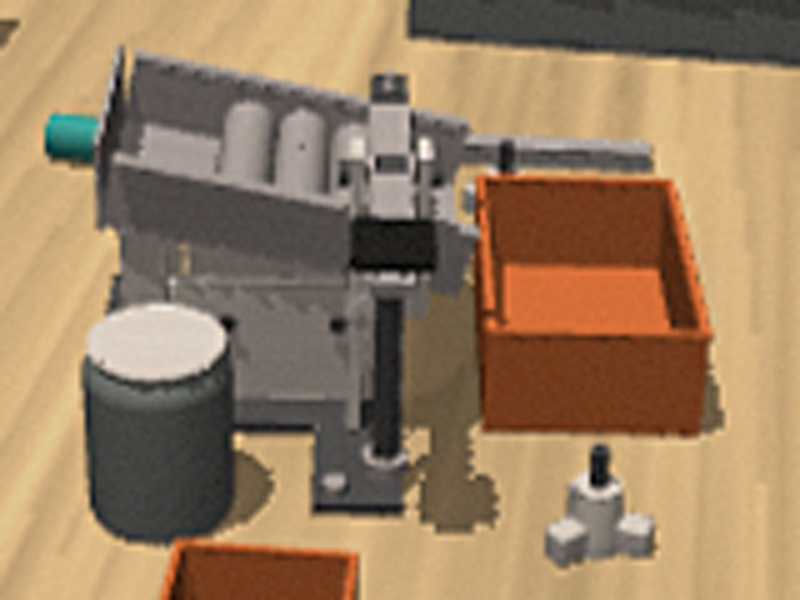

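The top crop shows the bin's rim corners at about (287,254), (356,243), (364,289) and (295,300). The black pad is at (245,234) and three grey sleeves lie in the chute. The purple (184,166; 240,138) and turquoise (384,155) tubes are decoys. The bin to move is the wide, empty one at (325,272). The one at (190,225) is small and full of nuts.

```bash
python3 - <<'E'
from h import *
im=cv2.imread("pics/a_top.png")
hsv=cv2.cvtColor(im,cv2.COLOR_BGR2HSV)
print(hsv[272,325],hsv[235,245],hsv[320,420])
m=cv2.inRange(hsv,(0,175,40),(14,255,255));k=np.zeros_like(m);k[235:310,275:375]=255;m&=k
c=max(cv2.findContours(m,0,2)[0],key=cv2.contourArea);r=cv2.minAreaRect(c)
print(cv2.contourArea(c),r)
P=np.array([onz("top",*p,0.055) for p in cv2.boxPoints(r)]);print(P.round(4),np.linalg.norm(P-np.roll(P,1,0),axis=1),P.mean(0))
m=cv2.inRange(im,(0,0,0),(40,40,40));k=np.zeros_like(m);k[220:250,230:260]=255;m&=k
c=max(cv2.findContours(m,0,2)[0],key=cv2.contourArea);r=cv2.minAreaRect(c);print(r)
P=np.array([onz("top",*p,0.147) for p in cv2.boxPoints(r)]);print(P.round(4),np.linalg.norm(P-np.roll(P,1,0),axis=1),P.mean(0))
# chute/magazine lines: wall edges in crop coords -> full
q=lambda x,y:(x/4+220-.4,y/4+150-.4)
for n,p,z in [("backL",(232,65),.14),("backR",(432,30),.14),("frontL outer",(272,400),.105),("frontR outer",(496,365),.105),("lip L",(300,382),.07),("lip R",(470,355),.07),("bar tip R",(425,290),.14)]:
    print(n,onz("top",*q(*p),z).round(4))
E
```

```text
[ 13 164 179] [150  14  37] [ 18  91 183]
0.0 ((308.0, 295.0), (0.0, 0.0), 0.0)
[[ 0.4823 -0.1041  0.055 ]
 [ 0.4823 -0.1041  0.055 ]
 [ 0.4823 -0.1041  0.055 ]
 [ 0.4823 -0.1041  0.055 ]] [0. 0. 0. 0.] [ 0.48231753 -0.1041339   0.055     ]
((244.79000854492188, 234.52999877929688), (14.000715255737305, 14.9906644821167), 81.8698959350586)
[[0.6136 0.04   0.147 ]
 [0.6178 0.0114 0.147 ]
 [0.5911 0.0074 0.147 ]
 [0.5869 0.0358 0.147 ]] [0.02702035 0.02887953 0.02704327 0.02874212] [0.60235094 0.02365455 0.147     ]
backL [ 0.7399 -0.0393  0.14  ]
backR [ 0.7581 -0.1392  0.14  ]
frontL outer [ 0.5754 -0.0599  0.105 ]
frontR outer [ 0.5932 -0.1734  0.105 ]
lip L [ 0.5863 -0.0757  0.07  ]
lip R [ 0.6007 -0.1655  0.07  ]
bar tip R [ 0.6275 -0.1337  0.14  ]
```

```bash
python3 - <<'E'
from h import *
im=cv2.imread("pics/a_top.png")
hsv=cv2.cvtColor(im,cv2.COLOR_BGR2HSV)
m=cv2.inRange(hsv,(0,140,40),(15,255,255));k=np.zeros_like(m);k[235:310,275:375]=255;m&=k
m=cv2.morphologyEx(m,cv2.MORPH_OPEN,np.ones((2,2)))
c=max(cv2.findContours(m,0,2)[0],key=cv2.contourArea);r=cv2.minAreaRect(c)
print(cv2.contourArea(c),r)
P=np.array([onz("top",*p,0.055) for p in cv2.boxPoints(r)]);print(P.round(4),np.linalg.norm(P-np.roll(P,1,0),axis=1),P.mean(0))
# try wrist view pose: tool down, camera on robot side
from scipy.spatial.transform import Rotation as Ro
a=np.radians(9.2)
ex=np.array([np.cos(a),np.sin(a),0]);ey=np.array([-np.sin(a),np.cos(a),0]);ez=np.array([0,0,1.])
# tool x=-ez ; tool z=+ex ; tool y= z x x = ex x (-ez) = ey
Q=Ro.from_matrix(np.c_[-ez,ey,ex]).as_quat();print(Q)
for p in [(0.47,-.1,.3),(0.45,-.13,.09),(0.50,-.13,.09),(.602,.024,.21)]:
    print(p,arm.ik(p,Q))
Ri=Ro.from_quat(arm.read_eef_rot()).as_matrix();print(Ri.round(2))
E
```

```text
2839.0 ((324.94866943359375, 272.50811767578125), (48.60833740234375, 68.05166625976562), 81.02737426757812)
[[ 0.5686 -0.0612  0.055 ]
 [ 0.5914 -0.2055  0.055 ]
 [ 0.4903 -0.219   0.055 ]
 [ 0.4682 -0.0769  0.055 ]] [0.10155476 0.14609243 0.10202751 0.14371887] [ 0.52962964 -0.14065298  0.055     ]
[-0.0567092  0.7048291  0.0567092  0.7048291]
(0.47, -0.1, 0.3) [-0.01506829  0.3654328   0.24596485  1.90862922 -0.11306515  0.88076077
  2.01876513]
(0.45, -0.13, 0.09) [ 0.33429119  0.7006705  -0.14794507  2.12829997  0.2963209   0.3315042
  1.67117816]
(0.5, -0.13, 0.09) [ 0.30548998  0.7359209  -0.14247058  1.99651465  0.23355749  0.42445726
  1.71744821]
(0.602, 0.024, 0.21) [-0.03876671  0.64207694 -0.06076809  1.67595797  0.04953007  0.82505524
  1.61029028]
[[-0.    0.33  0.94]
 [-0.    0.94 -0.33]
 [-1.   -0.    0.  ]]
```

```bash
cat >> h.py <<'E'
from scipy.spatial.transform import Rotation as Ro
def quat(deg):
    a=np.radians(deg);ex=np.array([np.cos(a),np.sin(a),0]);ey=np.array([-np.sin(a),np.cos(a),0])
    return Ro.from_matrix(np.c_[[0,0,-1.],ey,ex]).as_quat()
def wsnap(name):
    p=arm.read_tool_pos();q=arm.read_eef_rot();im=snapshot("wrist");cv2.imwrite(f"pics/{name}.png",im)
    np.savez(f"pics/{name}.npz",p=p,q=q);return im
def winfo(name):
    d=np.load(f"pics/{name}.npz");c=dict(camera_info("wrist"));T=np.eye(4);T[:3,:3]=Ro.from_quat(d["q"]).as_matrix();T[:3,3]=d["p"]
    M=np.linalg.inv(T@c["T_tool_cam"]);c["R"]=M[:3,:3];c["t"]=M[:3,3];return c
def wonz(name,u,v,z):
    o,d=ray(0,u,v,winfo(name));return o+d*(z-o[2])/d[2]
E
python3 - <<'E'
from h import *
arm.movep([.50,-.09,.36],quat(9.2))
wsnap("w1");print(arm.read_time(),arm.read_tool_pos(),arm.read_joint_positions())
E
```

```text
2.8917 [ 0.50028389 -0.08906962  0.35988473] [-0.0983624   0.34878991  0.3236118   1.74825392 -0.12496557  1.06480927
  2.00094389]
```

View pics/w1.png

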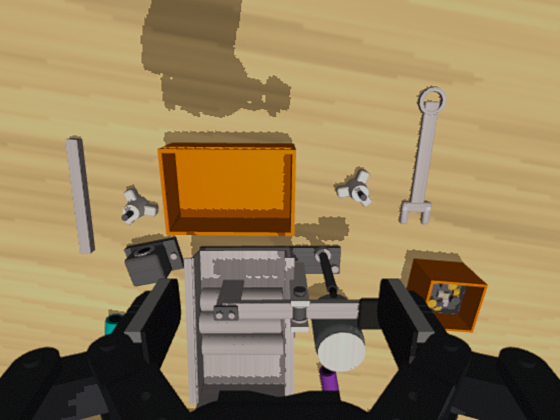

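```bash
python3 - <<'E'
from h import *
im=cv2.imread("pics/w1.png")
cv2.imwrite("pics/w1c.png",cv2.resize(im[135:345,150:420],None,fx=2.96,fy=2.85,interpolation=cv2.INTER_CUBIC) if 0 else cv2.resize(im[140:335,150:410],None,fx=3,fy=3,interpolation=cv2.INTER_CUBIC))
hsv=cv2.cvtColor(im,cv2.COLOR_BGR2HSV)
m=cv2.inRange(hsv,(0,200,60),(17,255,255));k=np.zeros_like(m);k[130:250,140:310]=255;m&=k
c=max(cv2.findContours(m,0,2)[0],key=cv2.contourArea);print(cv2.contourArea(c),cv2.approxPolyDP(c,5,True).reshape(-1,2).tolist())
E
```

```text
7629.0 [[158, 149], [167, 234], [291, 232], [291, 154], [283, 157], [283, 208], [251, 210], [232, 208], [224, 197], [227, 188], [218, 192], [206, 167], [212, 155], [197, 151], [295, 150], [292, 144], [172, 143]]
```

View pics/w1c.png

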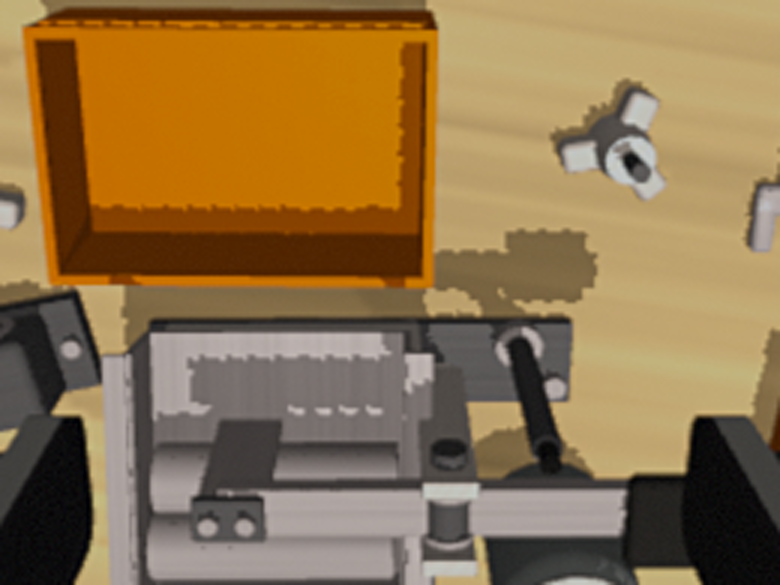

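```bash
python3 - <<'E'
from h import *
q=lambda x,y:(x/3+150-.33,y/3+140-.33)
f=lambda p,z:wonz("w1",*q(*p),z)
B=np.array([f(p,.055) for p in [(26,26),(437,27),(433,286),(50,285)]])
print(B.round(4),np.linalg.norm(B-np.roll(B,1,0),axis=1),B.mean(0))
for i,j in [(1,0),(2,3)]:
    d=B[i]-B[j];print(np.degrees(np.arctan2(-d[0],d[1])))
for i,j in [(3,0),(2,1)]:
    d=B[i]-B[j];print(np.degrees(np.arctan2(d[1],d[0])))
for n,p,z in [("base corner (0,125)",(572,320),.008),("base front inner",(425,320),.008),("base far corner x?",(572,400),.008),("lipL",(152,332),.07),("lipR",(405,333),.07),("wall topL in",(128,355),.105),("wall topL out",(103,355),.105),("wall topR out",(434,354),.105),("pad near inner",(628,478),.147),("pad far inner",(628,565),.147)]:
    print(n,f(p,z).round(4))
E
```

```text
[[ 0.4936 -0.2223  0.055 ]
 [ 0.4699 -0.0764  0.055 ]
 [ 0.5694 -0.06    0.055 ]
 [ 0.5933 -0.2078  0.055 ]] [0.10075556 0.14783561 0.10078061 0.14969572] [ 0.53154585 -0.14161559  0.055     ]
9.199467236913085
9.184830079208869
8.264446742308394
9.322223489360667
base corner (0,125) [0.5945 0.0092 0.008 ]
base front inner [ 0.6052 -0.0553  0.008 ]
base far corner x? [0.6337 0.018  0.008 ]
lipL [ 0.5994 -0.1641  0.07  ]
lipR [ 0.5841 -0.0689  0.07  ]
wall topL in [ 0.5918 -0.1656  0.105 ]
wall topL out [ 0.5932 -0.1741  0.105 ]
wall topR out [ 0.5741 -0.0609  0.105 ]
pad near inner [0.5865 0.0017 0.147 ]
pad far inner [0.6184 0.0094 0.147 ]
```

```bash
cat >> h.py <<'E'
O=np.array([.616,-.113]);A=9.3
_a=np.radians(A);EX=np.array([np.cos(_a),np.sin(_a)]);EY=np.array([-np.sin(_a),np.cos(_a)])
def W(x,y,z): return list(O+x/1e3*EX+y/1e3*EY)+[z/1e3]
def M(p): d=np.array(p[:2])-O;return np.array([d@EX*1e3,d@EY*1e3,(p[2] if len(p)>2 else 0)*1e3])
E
python3 - <<'E'
from h import *
for a in (A-90,A+90):
  for p in (W(-98,25,200),W(-98,25,93),W(-98,60,93)): print(a,arm.ik(p,quat(a)))
E
```

```text
-80.7 [-0.22554677  0.62471624  0.59590533  1.91549379 -0.50072331  0.75294749
  0.81957008]
-80.7 [-0.12455349  0.78150024  0.44395715  1.98204614 -0.65188745  0.52204606
  0.94780903]
-80.7 [-0.18498299  0.77010368  0.43355377  2.01335771 -0.65838572  0.49840738
  0.89493963]
99.3 [ 0.74493622  0.74398332 -0.96190268  1.88577331  0.76419837  0.93200076
  2.71740707]
99.3 [ 0.52923972  0.80893464 -0.5858976   1.9614305   0.77473589  0.60886665
  2.72703151]
99.3 [ 0.35022577  0.75723882 -0.39505395  1.996617    0.58406774  0.49999981
  2.83425534]
```

```bash
python3 - <<'E'
from h import *
q=quat(A-90)
arm.movep(W(-98,25,200),q)
arm.move_gripper(0.5)
wsnap("w2")
f0=np.array(arm.read_ft_force());print(f0,arm.read_time())
arm.line_to(W(-98,25,95),0.1)
print(np.array(arm.read_ft_force())-f0)
cv2.imwrite("pics/s2.png",snapshot("side"))
print(arm.read_time(),M(arm.read_tool_pos()))
E
```

```text
[ 0.02486492 -0.21134657 -0.16549881] 4.525
[ 0.93442615 -0.38075112  0.15757186]
5.775 [-98.2687981   24.97413414  95.279397  ]
```

View pics/s2.png

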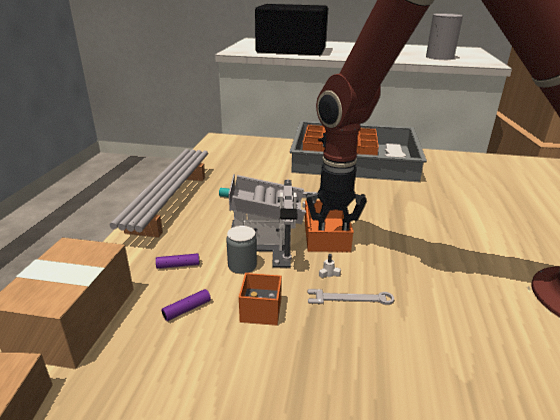

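View pics/w2.png

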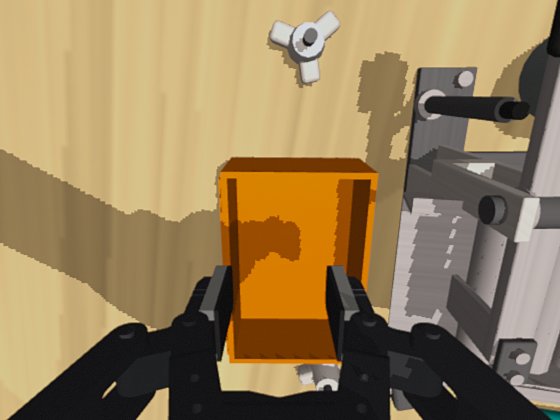

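The fingers hang freely inside the bin, with no contact force. Next I push its left wall sideways about 15 mm.

```bash
python3 - <<'E'
from h import *
f0=np.array(arm.read_ft_force())
for y in (38,44,48,52,56,60):
    arm.line_to(W(-98,y,95),0.04); f=np.array(arm.read_ft_force())-f0
    print(y,M(arm.read_tool_pos()).round(1),(f[:2]@EX).round(2),(f[:2]@EY).round(2),f[2].round(2))
arm.line_to(W(-98,50,95),0.08)
arm.line_to(W(-98,50,200),0.15)
wsnap("w3");cv2.imwrite("pics/t3.png",snapshot("top"))
print(arm.read_time())
E
```

```text
38 [-98.1  38.5  95. ] -0.24 0.48 0.42
44 [-98.   44.4  94.9] -0.73 0.47 -0.65
48 [-97.9  48.1  95. ] -0.59 -0.38 -0.24
52 [-98.   52.3  95. ] -0.98 0.31 -0.22
56 [-98.   56.5  95. ] -0.59 -0.56 0.48
60 [-98.   60.6  94.9] 0.38 0.6 0.94
8.775
```

View pics/w3.png

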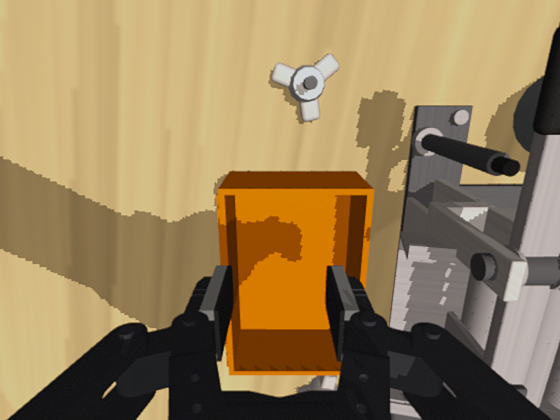

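```bash
python3 - <<'E'
from h import *
im=cv2.imread("pics/w3.png");cv2.imwrite("pics/w3c.png",cv2.resize(im[160:260,200:390],None,fx=4,fy=4))
for nm,pts in (("w2",[(219,172),(378,172)]),("w3",[(218,189),(373.5,188)])):
    P=[M(wonz(nm,*p,.055)) for p in pts];print(nm,np.round(P,1))
E
```

```text
w2 [[-137.6   60.    55. ]
 [ -36.8   60.1   55. ]]
w3 [[-139.5   74.8   55. ]
 [ -39.8   75.6   55. ]]
```

View pics/w3c.png

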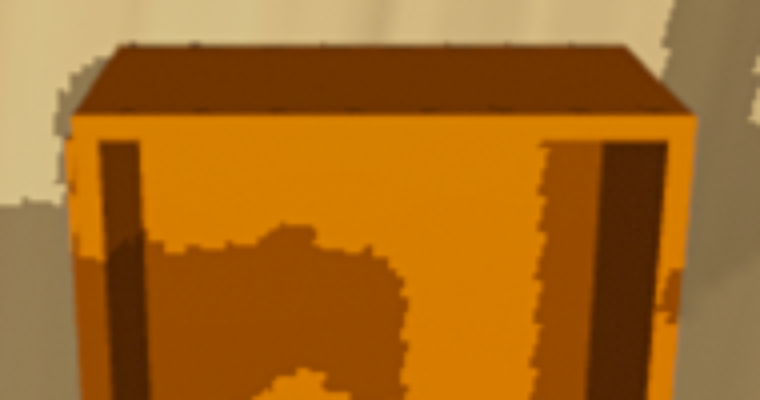

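View pics/t3.png

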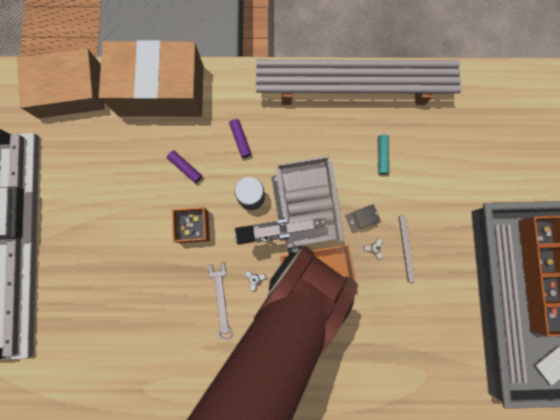

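```bash
python3 - <<'E'
from h import *
q=quat(A)
arm.movep(W(-172,0,200),q)
arm.move_gripper(1.0)
arm.line_to(W(-172,0,86),0.12)
cv2.imwrite("pics/s4.png",snapshot("side"));wsnap("w4")
print(arm.read_time(),M(arm.read_tool_pos()),arm.read_opening())
E
```

```text
11.6833 [-171.62028936   -0.20993009   86.68673439] 1.0010883046107608
```

View pics/s4.png

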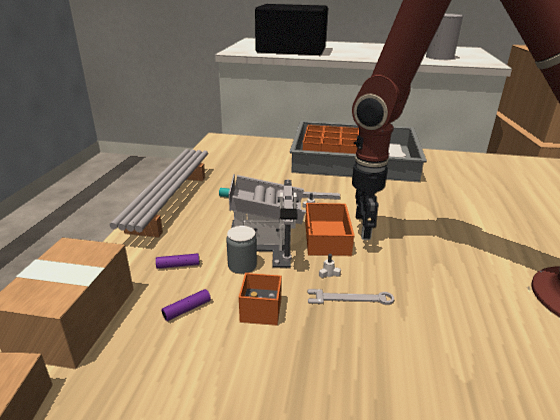

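View pics/w4.png

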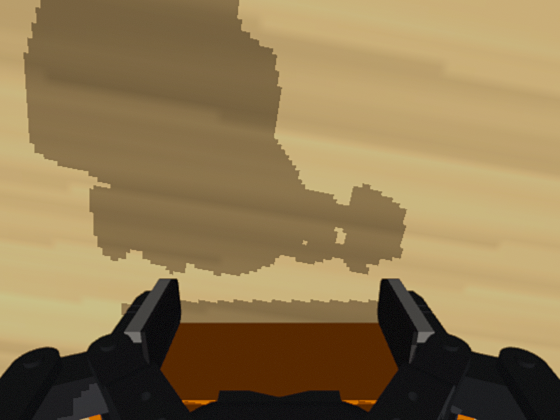

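Both fingers stand in front of the bin's near wall, clear of it. I push now, watching the force.

```bash
python3 - <<'E'
from h import *
f0=np.array(arm.read_ft_force())
for x in (-150,-130,-118,-114,-112,-111,-110,-109,-108,-107,-106):
    arm.line_to(W(x,0,86),0.05 if x<-115 else .02); f=np.array(arm.read_ft_force())-f0
    print(x,M(arm.read_tool_pos()).round(1),(f[:2]@EX).round(2),(f[:2]@EY).round(2),f[2].round(2))
    if f[:2]@EX<-6: break
cv2.imwrite("pics/s5.png",snapshot("side"))
print(arm.read_time())
E
python3 -c "
import cv2;im=cv2.imread('pics/s5.png');cv2.imwrite('pics/s5c.png',cv2.resize(im[165:285,210:370],None,fx=5,fy=5))"
```

```text
-150 [-1.499e+02  1.000e-01  8.590e+01] 0.73 -1.07 -0.48
-130 [-129.3    0.    86. ] -0.02 -1.08 -0.59
-118 [-117.2    0.    86. ] 0.02 0.81 -0.63
-114 [-114.    0.   86.] -0.42 -1.57 -1.03
-112 [-112.     0.    85.9] -1.24 -0.45 -0.42
-111 [-110.9    0.    85.9] -0.57 -0.34 -1.03
-110 [-109.7    0.    86. ] -0.01 -0.12 -1.56
-109 [-109.1   -0.    86. ] -0.99 -1.41 0.38
-108 [-109.   -0.   86.] -4.35 -0.69 2.66
-107 [-108.9   -0.    86. ] -6.43 -0.74 3.04
15.1167
```

View pics/s5c.png

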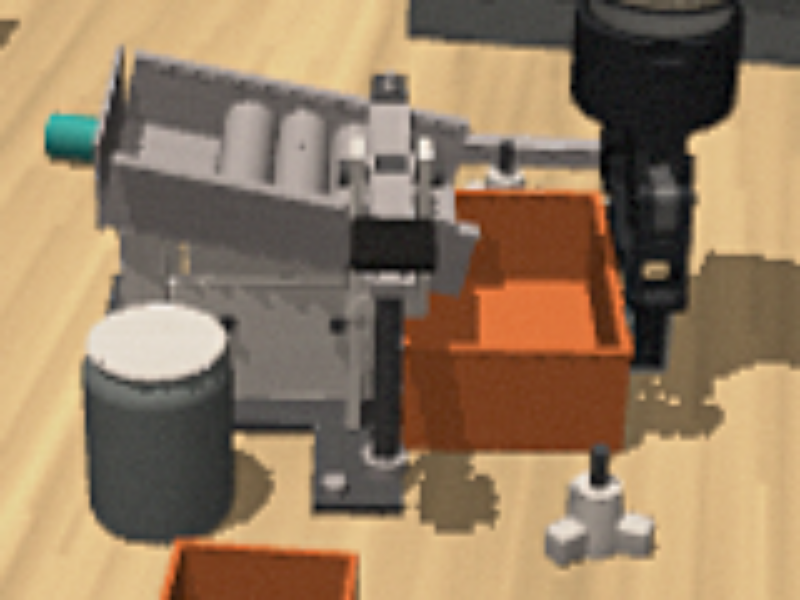

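The bin meets the stop: resistance rises at tool x = -109 mm, where -111 mm was expected. Next I retract, check that it's square, and go above the pad.

```bash
python3 - <<'E'
from h import *
arm.line_to(W(-140,0,86),0.1)
arm.line_to(W(-130,20,250),0.25)
arm.movep(W(-60,100,262),quat(A)); 
wsnap("w6")
arm.move_gripper(0.0)
arm.movep(W(8,139,245),quat(A))
cv2.imwrite("pics/t6.png",snapshot("top"));cv2.imwrite("pics/s6.png",snapshot("side"))
print(arm.read_time(),M(arm.read_tool_pos()),arm.read_opening())
a=cv2.imread("pics/s6.png")[120:280,210:370];b=cv2.imread("pics/t6.png")[160:320,220:380]
cv2.imwrite("pics/c6.png",cv2.resize(np.hstack([a,b]),None,fx=2.5,fy=2.5))
E
```

```text
18.25 [  7.3846745  137.99129853 244.96522555] -0.00246486689811633
```

View pics/w6.png

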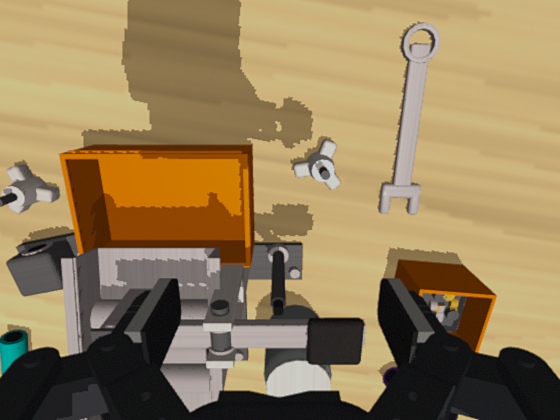

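View pics/c6.png

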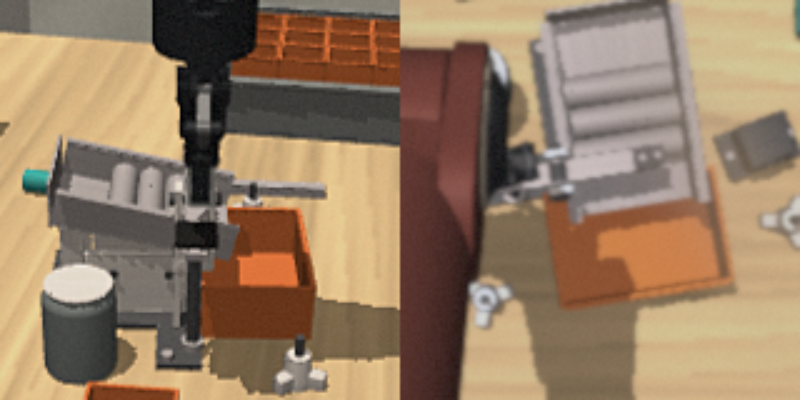

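```bash
python3 - <<'E'
from h import *
for p in [(61,153),(252,150)]: print(M(wonz("w6",*p,.055)).round(1))
print(np.mean([M(wonz("w6",*p,.147)) for p in [(307,318),(362,318),(365,364),(308,362)]],0).round(1))
im=cv2.imread("pics/w6.png");cv2.imwrite("pics/w6c.png",cv2.resize(im[130:380,50:380],None,fx=2.4,fy=2.4))
E
```

```text
[-100.   -72.8   55. ]
[-102.8   79.3   55. ]
[  5.1 137.3 147. ]
```

View pics/w6c.png

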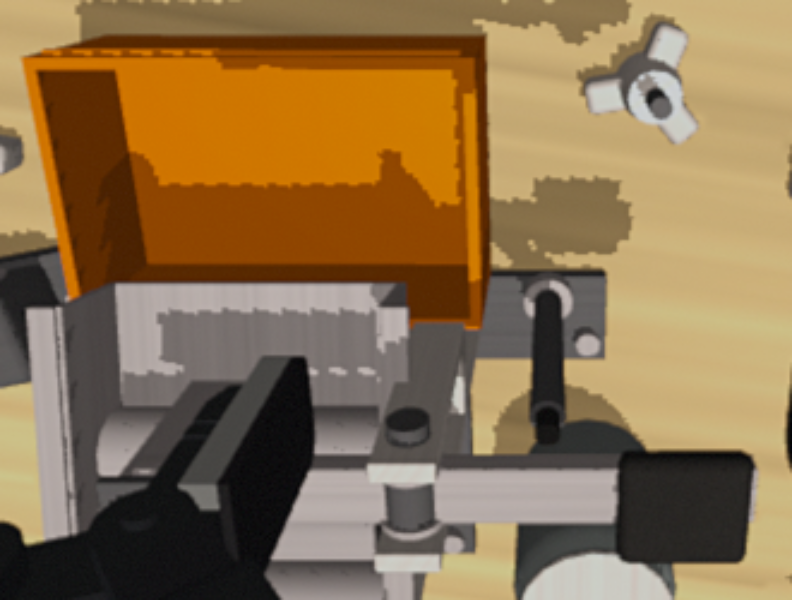

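The bin's near rim is at x = -100 to -102 mm, so it's square and against the stop within measurement noise. The pad agrees with its nominal place. Now I press.

```bash
python3 - <<'E'
from h import *
arm.line_to(W(7.5,139,232),0.08)
f0=np.array(arm.read_ft_force())
for z in (222,212,204,198,195,193,191,189,187,185,183,181):
    arm.line_to(W(7.5,139,z),0.06); f=np.array(arm.read_ft_force())-f0
    print(z,M(arm.read_tool_pos()).round(1),f.round(2),round(arm.read_time(),2))
    if f[2]>11: break
cv2.imwrite("pics/t7.png",snapshot("top"));cv2.imwrite("pics/s7.png",snapshot("side"))
a=cv2.imread("pics/s7.png")[120:280,210:370];b=cv2.imread("pics/t7.png")[160:320,220:380]
cv2.imwrite("pics/c7.png",cv2.resize(np.hstack([a,b]),None,fx=2.5,fy=2.5))
print(arm.read_time())
E
```

```text
222 [  7.2 139.1 221.5] [ 1.   -0.26  0.17] 18.88
212 [  7.7 139.2 211.8] [0.86 0.68 0.66] 19.2
204 [  7.5 139.1 203.7] [1.39 0.84 0.71] 19.48
198 [  7.3 138.7 197.5] [ 0.87  1.04 -0.96] 19.73
195 [  7.3 138.5 195.1] [-0.5   0.15  2.92] 19.98
193 [  7.5 138.6 193.1] [-0.06 -0.93  3.43] 20.23
191 [  7.7 139.  191. ] [0.41 0.71 3.67] 20.48
189 [  7.8 139.1 189. ] [ 0.41 -0.64  2.49] 20.73
187 [  7.8 139.1 187. ] [0.59 0.19 4.23] 20.98
185 [  7.8 138.9 186.4] [-1.    0.53 10.23] 21.23
183 [  7.9 138.8 185.9] [-3.27 -1.   17.02] 21.48
21.5833
```

View pics/c7.png

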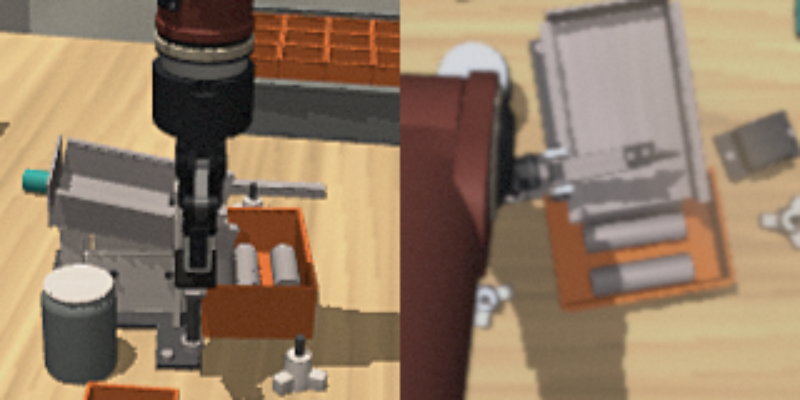

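The hard stop was reached at z = 186 mm. The chute looks empty and two sleeves show in the bin. I keep holding and look for the third.

```bash
python3 - <<'E'
from h import *
arm.line_to(W(7.5,139,185),0.05)
arm.pause(1.5)
cv2.imwrite("pics/t8.png",snapshot("top"));cv2.imwrite("pics/s8.png",snapshot("side"))
a=cv2.imread("pics/s8.png")[120:280,210:370];b=cv2.imread("pics/t8.png")[160:320,220:380]
cv2.imwrite("pics/c8.png",cv2.resize(np.hstack([a,b]),None,fx=2.5,fy=2.5))
print(arm.read_time(),arm.read_ft_force())
E
```

```text
23.4333 [-1.80977608 -0.68616103 10.87145103]
```

View pics/c8.png

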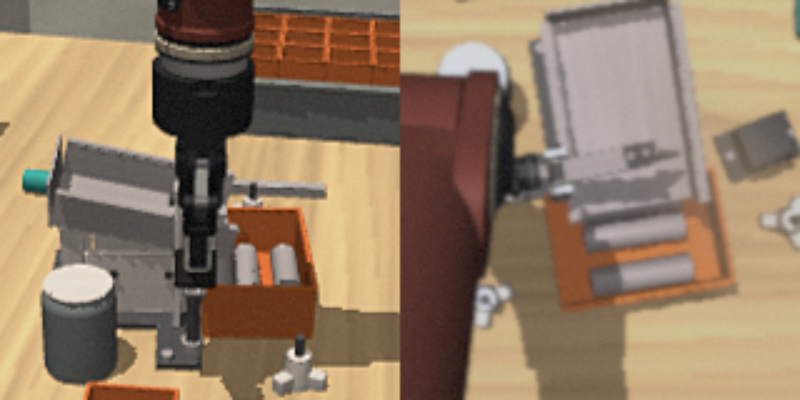

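```bash
python3 - <<'E'
from h import *
arm.line_to(W(7.5,139,262),0.12)
cv2.imwrite("pics/t9.png",snapshot("top"))
arm.movep(W(-110,40,262),quat(A))
arm.move_gripper(1.0)
arm.movep(W(-130,0,215),quat(A))
wsnap("w9")
cv2.imwrite("pics/s9.png",snapshot("side"))
a=cv2.imread("pics/s9.png")[120:280,210:370];b=cv2.imread("pics/t9.png")[160:320,220:380]
cv2.imwrite("pics/c9.png",cv2.resize(np.hstack([a,b]),None,fx=2.5,fy=2.5))
print(arm.read_time(),arm.read_ft_force())
E
```

```text
26.1833 [ 1.63460077 -0.03628818 -0.33848877]
```

View pics/c9.png

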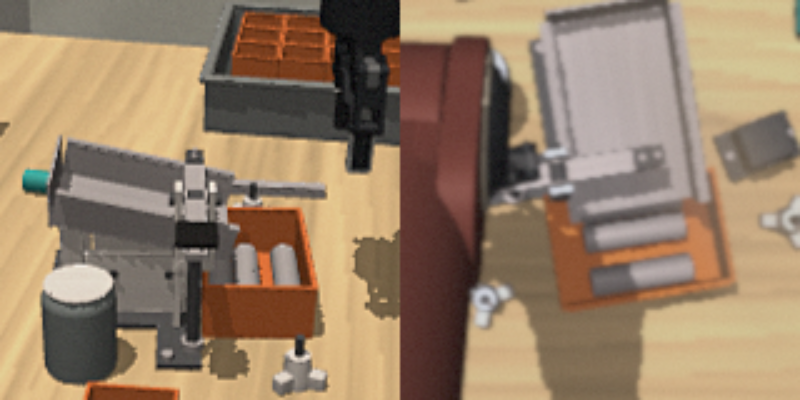

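View pics/w9.png

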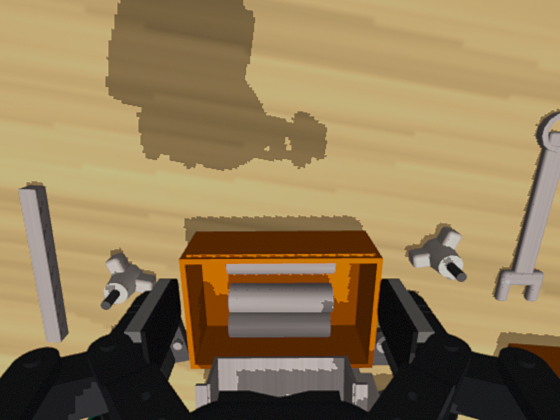

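The wrist view shows three sleeves in the bin, at rows 268, 297 and 325. The chute is empty and the rocker is back up. I check the bin's final pose and the rest position of the pad.

```bash
python3 - <<'E'
from h import *
for p in [(180,257.5),(382,257.5),(191,367),(373,367)]: print(M(wonz("w9",*p,.055)).round(1))
a=cv2.imread("pics/a_side.png").astype(int);b=cv2.imread("pics/s9.png").astype(int)
print("pad/rocker diff",np.abs(a-b)[205:225,278:300].mean())
im=cv2.imread("pics/w9.png");cv2.imwrite("pics/w9c.png",cv2.resize(im[225:385,160:400],None,fx=3.2,fy=3.2))
E
```

```text
[-101.9  -73.7   55. ]
[-101.6   74.5   55. ]
[ -1.9 -74.   55. ]
[-1.6 76.4 55. ]
pad/rocker diff 4.40530303030303
```

View pics/w9c.png

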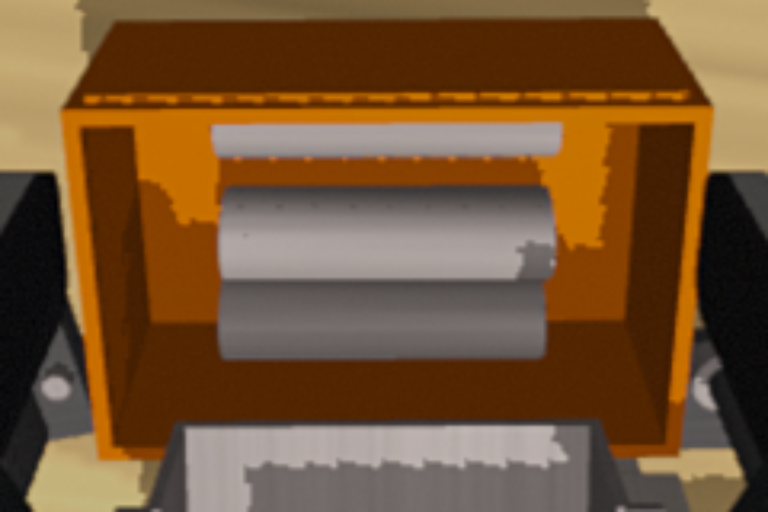

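```bash
python3 - <<'E'
from h import *
for n in ("t6","t7","t9"):
    im=cv2.imread(f"pics/{n}.png");
    # near-wall lower edge: along columns, last orange row, subpixel via saturation crossing
    s=cv2.cvtColor(im,cv2.COLOR_BGR2HSV)[...,1].astype(float)
    r=[]
    for u in range(325,350):
        c=s[262:292,u]; i=np.where(c>135)[0].max(); r.append(262+i+(c[i]-135)/(c[i]-c[i+1]+1e-6))
    print(n,np.mean(r))
for n in ("s6","s9"):
    im=cv2.imread(f"pics/{n}.png");s=cv2.cvtColor(im,cv2.COLOR_BGR2HSV)[...,1].astype(float);r=[]
    for v in range(236,250):
        c=s[v,315:350];i=np.where(c>170)[0].max();r.append(315+i+(c[i]-170)/(c[i]-c[i+1]+1e-6))
    print(n,np.mean(r))
E
```

```text
t6 275.46879849229526
t7 276.0228719335216
t9 276.0298321898821
s6 334.558595480319
s9 335.31464730436534
```

The falling sleeves knocked the bin back by about 1–1.5 mm (top view 0.56 px, side view 0.75 px). I close that gap with a gentle fingertip push like the first one.

```bash
python3 - <<'E'
from h import *
arm.line_to(W(-135,0,215),0.1)
arm.line_to(W(-135,0,86),0.15)
f0=np.array(arm.read_ft_force())
for x in (-116,-112,-110,-109,-108.3,-107.6,-107,-106.4,-105.8):
    arm.line_to(W(x,0,86),0.06 if x<-113 else .015); f=np.array(arm.read_ft_force())-f0
    print(x,M(arm.read_tool_pos()).round(1),f.round(1))
    if f[:2]@EX<-9: break
arm.line_to(W(-140,0,86),0.08)
arm.line_to(W(-140,0,215),0.2)
arm.movep(W(-110,40,262),quat(A));
arm.movep(W(7.5,139,262),quat(A))
cv2.imwrite("pics/t10.png",snapshot("top"));cv2.imwrite("pics/s10.png",snapshot("side"))
im=cv2.imread("pics/t10.png");s=cv2.cvtColor(im,cv2.COLOR_BGR2HSV)[...,1].astype(float);r=[]
for u in range(325,350):
    c=s[262:292,u]; i=np.where(c>135)[0].max(); r.append(262+i+(c[i]-135)/(c[i]-c[i+1]+1e-6))
print(np.mean(r))
im=cv2.imread("pics/s10.png");s=cv2.cvtColor(im,cv2.COLOR_BGR2HSV)[...,1].astype(float);r=[]
for v in range(236,250):
        c=s[v,315:350];i=np.where(c>170)[0].max();r.append(315+i+(c[i]-170)/(c[i]-c[i+1]+1e-6))
print(np.mean(r),arm.read_time())
a=cv2.imread("pics/s10.png")[120:280,210:370];b=cv2.imread("pics/t10.png")[160:320,220:380]
cv2.imwrite("pics/c10.png",cv2.resize(np.hstack([a,b]),None,fx=2.5,fy=2.5))
E
```

```text
-116 [-115.6    0.2   86.1] [-0.6  0.3  0.2]
-112 [-112.    0.   86.] [ 0.1  0.2 -0.1]
-110 [-110.3    0.    85.9] [ 0.3 -0.3 -0.4]
-109 [-110.2    0.    85.9] [-2.8 -0.8  2. ]
-108.3 [-1.10e+02  1.00e-01  8.59e+01] [-5.6 -1.8  3.4]
-107.6 [-110.     0.    85.9] [-6.  -1.   4.3]
-107 [-1.098e+02  1.000e-01  8.580e+01] [-5.7 -1.5  4.7]
-106.4 [-1.097e+02  1.000e-01  8.580e+01] [-8.2 -1.6  6.1]
-105.8 [-109.1    0.2   85.8] [-7.7 -1.7  5.6]
275.69634690409794
334.64236432530817 32.6083
```

View pics/c10.png

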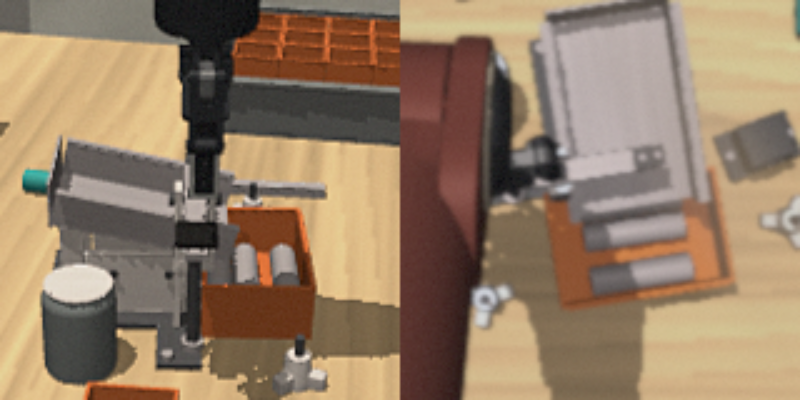

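The bin is back at the stop: the tool reached x = -109.1 mm, as in the first push, and the side view matches it within 0.1 px. The robot touches nothing, so I hand in.

```bash
python3 - <<'E'
from h import *
print(arm.read_ft_force(),arm.read_time()); print(ticket.finish_job())
E
```

```text
[-0.36515174 -0.69111234  0.51098529] 32.6083
the job is handed in; nothing more can be done
None
```

The job is done and handed in at 32.6 s: the bin sits against the stop plate with all three sleeves in it, and the gate is shut.

**What I did**
- I nudged the bin about 15 mm sideways from inside with the fingertips. Then I pushed its near wall with both open fingers until the stop plate resisted at about 6 N.
- I pressed the pad down to its hard stop at about 17 N and held it there for about 2 s, then released it. The rocker came back up by itself.

**Last checks**
- **Sleeves:** the wrist view showed three sleeves in the bin and an empty chute.
- **Rocker:** in the side view the pad is back at its starting place.
- **Bin position:** before the last nudge it was square to about 0.1° and within 1 mm sideways.
- **Bin against the stop:** the falling sleeves had knocked it back about 1 to 1.5 mm, so I pushed it back to the stop after the gate had shut. The tool then reached the same point as in the first push. The side view agreed within 0.1 px, but the top view still differed by 0.23 px, about 0.5 mm.
- **Other objects:** they looked unmoved in the pictures, but I did not measure them.

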